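# Put the washed cutting boards up to dry

## Task

The washed cutting boards are still in the slanted drainer: first slide the drip tray along the worktop, without lifting it, fully home under the drying rack, so that only its handle end sticks out. Then stand every board upright on its long edge in the rack, one to a slot and lengthwise in the middle, and finally swing the retaining bar right down over them. Leave the other things on the counter where they are.

Things in the scene. Friction and masses are not known exactly. Their poses are not given: they have to be found in the camera images.
- rack: Fixed steel wire drying rack, 258 (x) x 170 mm (y), on four 8 mm legs at its corners. Origin on the worktop under its middle. Five slots at x = -100, -50, 0, 50, 100 mm take one board each, faces square to the rack's x, length along its y, centred at y = 0. Posts 165 mm high at x = +-118, y = -85 mm carry the retaining bar.
- slot3 (a point): Middle slot of the rack, at the height of the rails (50 mm up) on which a board's lower edge rests; the other four are 50 and 100 mm either side along x; axes as the rack's. A seated board's middle is 50 mm above this. Each slot lies between two wire hoops, 47 mm tall, from y = -50 to 50 mm; the free gap flares from 15 mm at the bottom to 24 mm at the top. Rungs close the gaps between slots.
- under (a point): Middle of the space under the rack, on the worktop; axes as the rack's. 46 mm high, 244 mm wide along x between the legs, open to the rack's +y side, where the tray enters. On the -y side a low crossbar (inner face at y = -79 mm, top 16 mm up) stops the tray.
- bar (a joint): Hinge of the rack's retaining bar, rad: 0 = down, the bar level along the rack's x over the middle of the slots, its centre 15 mm above the boards' tops; grows as it swings up and back to the rack's -y side; 1.57 = straight up. Starts at 1.5 to 1.8; stop at 1.85. It is stiff: stays where it is left, about 2 to 3 N at the bar moves it.
- bar_grip (a point): Point on the axis of the round 10 mm retaining bar where its end overhangs the rack's -x end: 37 mm of free bar between the arm and an 18 mm black ball at its tip (ball centre 23 mm further out). 85 mm from the hinge axis; moves with the bar: about 250 mm up when the bar is up, 165 mm when down.
- bar_hinge (a point): Point on the bar's hinge axis (along the rack's x), straight across from bar_grip, 165 mm above the worktop. Fixed to the rack; axes as the rack's.
- tray_mid (a point): Middle of the loose grey plastic drip tray: 190 (x) x 140 (y) x 28 mm high, about 0.3 kg; this point is 14 mm above its underside. It starts on the rack's +y side, handle end away from the rack. Home: this point under the rack's middle; the back stop is met about 9 mm past the middle.
- tray_tab (a point): Middle of the tray's upright handle tab: 14 mm thick (tray x) x 36 mm (tray y) x 44 mm tall, its top 72 mm above the worktop; this point is 50 mm above the tray's underside and 130 mm from tray_mid along the tray's +y.
- drainer: Fixed white slanted drainer, 310 x 120 mm, origin on the worktop under its middle; five bays 58 mm apart along its x. Each holds one board on its long edge, leaning 20 degrees with its top towards the drainer's -x, against two ribs that reach 48 mm up its lower face; the upper half of each board is free on both faces.
- board1_mid (a point): Middle of white plastic cutting board 1, 10 (x, thickness) x 150 (y, length) x 100 mm (z, height), about 0.14 kg, in drainer bay 1 counted from the drainer's -x end, or absent. Its own z axis points up along its height: leaning 20 degrees in the drainer, vertical once in the rack.
- board2_mid (a point): Middle of white plastic cutting board 2, 10 (x, thickness) x 150 (y, length) x 100 mm (z, height), about 0.14 kg, in drainer bay 2 counted from the drainer's -x end, or absent. Its own z axis points up along its height: leaning 20 degrees in the drainer, vertical once in the rack.
- board3_mid (a point): Middle of white plastic cutting board 3, 10 (x, thickness) x 150 (y, length) x 100 mm (z, height), about 0.14 kg, in drainer bay 3 counted from the drainer's -x end, or absent. Its own z axis points up along its height: leaning 20 degrees in the drainer, vertical once in the rack.
- board4_mid (a point): Middle of white plastic cutting board 4, 10 (x, thickness) x 150 (y, length) x 100 mm (z, height), about 0.14 kg, in drainer bay 4 counted from the drainer's -x end, or absent. Its own z axis points up along its height: leaning 20 degrees in the drainer, vertical once in the rack.
- board5_mid (a point): Middle of white plastic cutting board 5, 10 (x, thickness) x 150 (y, length) x 100 mm (z, height), about 0.14 kg, in drainer bay 5 counted from the drainer's -x end, or absent. Its own z axis points up along its height: leaning 20 degrees in the drainer, vertical once in the rack.
- tin: Bystander: brass tin, to be left where it is; origin at its underside.
- tub: Bystander: clear tub, to be left where it is; origin at its underside.
- spatula: Bystander: white spatula lying on the worktop, to be left where it is.
- soap: Bystander: soap bottle, to be left where it is; origin at its underside.
Not all that is in view belongs to the job. What is shaped like the part that bears board2_mid but red or yellow is not meant.

How it is judged:
On the way, in this order (a step that is already met when the one before it is completed fails the run):
1. the drip tray is home under the rack, the boards not yet brought to it (y of tray_mid in the frame of rack between -0.025 and 0.02 m and x of tray_mid in the frame of rack between -0.045 and 0.045 m and angle between the x axis of tray_mid and the x axis of rack, either way round below 0.15 rad and height (world z) of tray_mid below 0.022 m and horizontal distance between each of board1_mid, board2_mid, board3_mid, board4_mid, board5_mid and rack above 0.15 m), for 0.2 s.
2. every board stands in a slot of the rack, the bar still up (angle between each of board1_mid, board2_mid, board3_mid, board4_mid, board5_mid's own z axis and vertical below 0.26 rad and x of board1_mid in the frame of rack between -0.12 and 0.12 m and y of board1_mid in the frame of rack between -0.025 and 0.025 m and z of board1_mid in the frame of rack between 0.088 and 0.108 m and x of board2_mid in the frame of rack between -0.12 and 0.12 m and y of board2_mid in the frame of rack between -0.025 and 0.025 m and z of board2_mid in the frame of rack between 0.088 and 0.108 m and x of board3_mid in the frame of rack between -0.12 and 0.12 m and y of board3_mid in the frame of rack between -0.025 and 0.025 m and z of board3_mid in the frame of rack between 0.088 and 0.108 m and x of board4_mid in the frame of rack between -0.12 and 0.12 m and y of board4_mid in the frame of rack between -0.025 and 0.025 m and z of board4_mid in the frame of rack between 0.088 and 0.108 m and x of board5_mid in the frame of rack between -0.12 and 0.12 m and y of board5_mid in the frame of rack between -0.025 and 0.025 m and z of board5_mid in the frame of rack between 0.088 and 0.108 m and value of joint bar above 1 rad), for 0.2 s.
3. the retaining bar is down (value of joint bar below 0.12 rad), for 0.2 s.
At the end, for the whole second after the job is handed in: Tray flat under the rack (-25 to +20 mm of the middle, square to 0.15 rad); every board on the rails in a slot: 15 deg of vertical, middle 88 to 108 mm up, 25 mm of the middle lengthwise; bar within 0.12 rad of down; all at rest (y of tray_mid in the frame of rack between -0.025 and 0.02 m and x of tray_mid in the frame of rack between -0.045 and 0.045 m and angle between the x axis of tray_mid and the x axis of rack, either way round below 0.15 rad and height (world z) of tray_mid below 0.022 m and angle between each of board1_mid, board2_mid, board3_mid, board4_mid, board5_mid's own z axis and vertical below 0.26 rad and x of board1_mid in the frame of rack between -0.12 and 0.12 m and y of board1_mid in the frame of rack between -0.025 and 0.025 m and z of board1_mid in the frame of rack between 0.088 and 0.108 m and x of board2_mid in the frame of rack between -0.12 and 0.12 m and y of board2_mid in the frame of rack between -0.025 and 0.025 m and z of board2_mid in the frame of rack between 0.088 and 0.108 m and x of board3_mid in the frame of rack between -0.12 and 0.12 m and y of board3_mid in the frame of rack between -0.025 and 0.025 m and z of board3_mid in the frame of rack between 0.088 and 0.108 m and x of board4_mid in the frame of rack between -0.12 and 0.12 m and y of board4_mid in the frame of rack between -0.025 and 0.025 m and z of board4_mid in the frame of rack between 0.088 and 0.108 m and x of board5_mid in the frame of rack between -0.12 and 0.12 m and y of board5_mid in the frame of rack between -0.025 and 0.025 m and z of board5_mid in the frame of rack between 0.088 and 0.108 m and value of joint bar below 0.12 rad and velocity of joint bar below 0.1 rad/s and linear speed of each of board1, board2, board3, board4, board5, tray below 0.03 m/s); the robot touches nothing.
It fails at once if the tray is lifted off the worktop by more than 25 mm (height (world z) of tray_mid above 0.039 m).
It fails at once if a bystander is moved by more than 60 mm (distance of any of tin, tub, spatula, soap from where it was at the start of the episode above 0.06 m).
It fails at once if a board falls to the worktop (height (world z) of any of board1_mid, board2_mid, board3_mid, board4_mid, board5_mid below 0.035 m).
Of board1, board2, board3, board4, board5 only 4 to 5 are there at a start; the rules pass over those that are not, and their reading is None.
At some moment in a run one of tray may be knocked a few centimetres aside while the robot is not near it.
It also fails if it takes over 208 s, if anything falls off the work surface, if the arm or the gripper's body presses on something with over 40 N, if the wrist force passes 120 N, or if a joint passes its speed limit or range.

## Robot

A 7-joint arm with a two-finger parallel gripper is mounted at the origin on the work surface. World frame = base frame: x ahead of the robot, y to its left, z up, the work surface at z = 0. Lengths are in m, angles in rad, forces in N, time in s.
With the tool pointing down it reaches from about 0.425 to 1.025 m from the base axis. Payload 3.6 kg.
Tool frame: the origin (TCP) lies midway between the tips of the shut fingers; the grasp point (between the pads) lies 19 mm behind it (pinch_z is the distance from the TCP to the grasp point, in m); z points along the fingers, y is the direction in which the jaws open and shut (so a half turn about z gives the same grasp; the last joint's range is limited). The gripper opens to 85 mm and grips with 20 to 120 N. Pads are 22 mm wide; open, the fingers measure 114 mm over their backs; the gripper's body (76 mm by 85 mm) begins 54 mm behind the grasp point. The pads swing forward as they close: fully open they stand 13 mm farther back than shut.
Start: joints at [1.06, 0.591, 0.048, 1.609, -0.033, 0.943, -0.034], TCP at [0.294, -0.663, 0.231] pointing down, gripper open.
Joint ranges: [-2.69, 2.69], [-0.47, 2.24], [-1.27, 1.36], [0.19, 2.51], [-1.53, 4.68], [0.08, 2.07], [-3.09, 3.09]. Speed limits (rad/s): [2.57, 2.57, 3.14, 3.14, 3.14, 3.14, 3.14].

## Interface

Orientations are given as a unit quaternion [w, x, y, z].
In Python, from station import goto, servo_line, set_joints, set_gripper, pause, ik, grab_frame, camera_model, PlanningError, finish_job, read_time, read_joint_pos, read_joint_velocities, read_effort, read_tool_pos, read_tool_rot, read_ft_force, read_torque, read_opening, pinch_z gives the robot as it stands. Calls block until the motion is done:
- goto(position, orientation): joint-space move of the TCP to a pose.
- servo_line(position, v=0.15, rot=None, threshold=None): straight line of the TCP; rot=None keeps the orientation; v is the mean speed in m/s. With threshold (N) it stops when the force on the tool has changed by that much, and returns True; else False.
- set_joints(angles): joint-space move.
- set_gripper(opening): finger opening in m; the grip force is fixed at half the most; returns when the fingers have stopped.
- pause(seconds).
- ik(position, orientation): joint angles nearest the present ones, or None.
- grab_frame(name): name is "side" or "top"; returns the picture (480x640x3 uint8, red, green, blue); there is no depth.
- camera_model(name): a dict with "vertical_fov" (degrees; the focal length in pixels is half the picture's height over the tangent of half this angle, whatever the lens; pixels are square), "cx", "cy" (the principal point, pixels), "origin" and "attitude" of the camera in the world. Camera axes: x right, y up, looking along -z (the intrinsics and any distortion apply to the point x, -y, -z); pixel columns grow to the right and rows downward; lengths in m; the calibration is good to about 2 mm. A picture is of the moment at which its call begins. camera_model takes no time and is no camera call.
A pose or a line that the arm cannot do raises PlanningError and nothing moves.
- finish_job(): hands the job in, once; it reports no verdict.
Readings, each from a call of its own:
- read_time(): time.
- read_joint_pos(): joint angles.
- read_joint_velocities(): joint speeds.
- read_effort(): joint torques, N m.
- read_tool_pos(): TCP position.
- read_tool_rot(): TCP orientation.
- read_ft_force(): force on the tool from outside, world axes, zero at the start.
- read_torque(): the same for the moment, N m.
- read_opening(): finger opening in m.
Only numpy, scipy, OpenCV 4.12 (cv2) and the standard library are available. Lean on these libraries where they do the work, as an engineer would, in place of code of your own. Each camera call takes 0.05 s, during which the arm holds its last target. There are 200 camera calls.

## Working session

There is one attempt and no reset: what is moved stays moved. The work goes in short steps, each a Python script; the robot and the scene stay as the last script left them, time stands still between calls to the robot, and variables do not carry over. Pictures are saved under pics/ and viewed, about 12 in all and at most 16, crops included, and the job is handed in when it is done.

```bash
mkdir -p pics; ls; python3 - <<'E'
from station import *
import cv2,json
for n in("top","side"):
    print(n,camera_model(n)); cv2.imwrite(f"pics/{n}0.png",grab_frame(n)[:,:,::-1])
print(read_time(),read_tool_pos(),read_tool_rot(),pinch_z if not callable(pinch_z) else pinch_z())
E
```

```text
pics
top {'vertical_fov': 57.46045159981113, 'cx': 320.7876646538737, 'cy': 236.30973926811802, 'origin': array([0.30531552, 0.07126667, 1.09271375]), 'attitude': array([ 0.71220532,  0.06504683, -0.05810512, -0.69653161])}
side {'vertical_fov': 46.16306679657713, 'cx': 320.5564265539535, 'cy': 232.24498565596423, 'origin': array([0.04760688, 0.92663366, 1.0864549 ]), 'attitude': array([-0.20699482, -0.08387555,  0.37360798,  0.90029724])}
0.1 [ 0.29390003 -0.66192915  0.23020728] [-1.01418607e-03  9.78246254e-01  2.07444362e-01 -2.74353498e-04] 0.0187
```

View pics/top0.png

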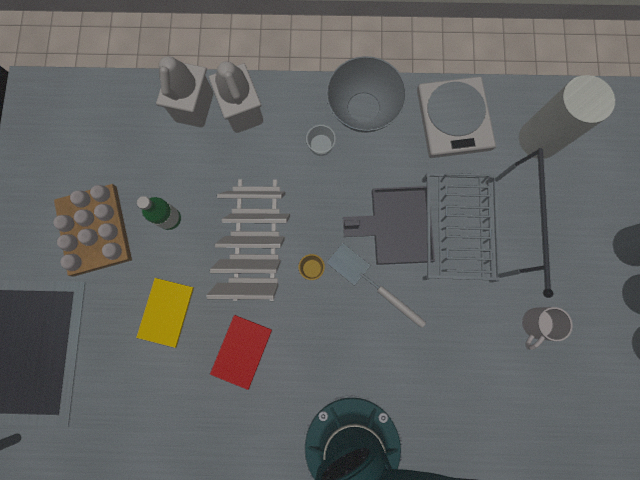

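View pics/side0.png

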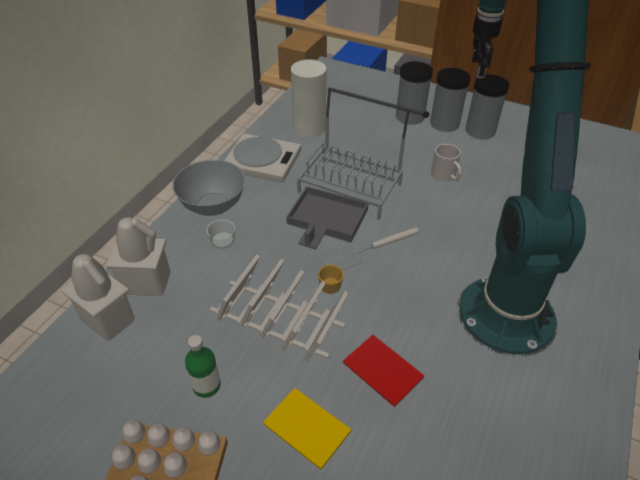

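Top view: all five bays seem full, with board strips at rows ≈192, 217, 241, 267 and 292, columns 207–288. The rack is at cols 427–497, rows 175–280, the tray at 373–428 with its tab at (352,223), and the bar at col 545 with the ball at (548,293). Next I'll zoom in and set up ray tools.

```bash
cat > h.py <<'E'
import numpy as np, cv2
from scipy.spatial.transform import Rotation as R
from station import *
def cam(n):
    m=camera_model(n); q=m["attitude"]; A=R.from_quat([q[1],q[2],q[3],q[0]]).as_matrix()
    return m, 240/np.tan(np.radians(m["vertical_fov"])/2), A
def ray(n,uv):
    m,f,A=cam(n); u,v=uv
    return np.array(m["origin"]), A@np.array([(u-m["cx"])/f,-(v-m["cy"])/f,-1.])
def onz(n,uv,z):
    o,d=ray(n,uv); return o+d*(z-o[2])/d[2]
def proj(n,P):
    m,f,A=cam(n); p=(np.asarray(P,float)-m["origin"])@A
    return np.stack([m["cx"]+f*p[...,0]/-p[...,2], m["cy"]-f*p[...,1]/-p[...,2]],-1)
def tri(uv1,uv2):
    o1,d1=ray("top",uv1);o2,d2=ray("side",uv2)
    s=np.linalg.lstsq(np.stack([d1,-d2],1),o2-o1,rcond=None)[0]
    a,b=o1+s[0]*d1,o2+s[1]*d2; return (a+b)/2,np.linalg.norm(a-b)
E
python3 - <<'E'
from h import *
t=cv2.imread("pics/top0.png"); s=cv2.imread("pics/side0.png")
a=cv2.resize(t[165:310,195:300],None,fx=4,fy=4,interpolation=cv2.INTER_CUBIC)
b=cv2.resize(t[140:305,420:560],None,fx=3,fy=3,interpolation=cv2.INTER_CUBIC)
o=np.zeros((max(len(a),len(b)),a.shape[1]+b.shape[1]+0,3),np.uint8); o[:len(a),:a.shape[1]]=a;o[:len(b),a.shape[1]:]=b
print(o.shape); cv2.imwrite("pics/ct.png",o[:600,:840][:, :800])
a=cv2.resize(s[245:365,205:355],None,fx=2.6,fy=2.6,interpolation=cv2.INTER_CUBIC)
b=cv2.resize(s[80:250,280:435],None,fx=2.6,fy=2.6,interpolation=cv2.INTER_CUBIC)
o=np.zeros((max(len(a),len(b)),a.shape[1]+b.shape[1],3),np.uint8); o[:len(a),:a.shape[1]]=a;o[:len(b),a.shape[1]:]=b
print(o.shape,a.shape); cv2.imwrite("pics/cs.png",o[:600,:800])
# robot base check
print(proj("top",[[0,0,0]]),onz("top",(548,293),.25),onz("top",(352,223),.072))
print(tri((548,293),(426,114)))
E
```

```text
(580, 840, 3)
(442, 793, 3) (312, 390, 3)
[[351.97364651 446.93557166]] [ 0.35347422 -0.35357372  0.25      ] [0.51876163 0.00990855 0.072     ]
(array([ 0.35253934, -0.35466777,  0.24853059]), np.float64(0.0021461003238025435))
```

View pics/ct.png

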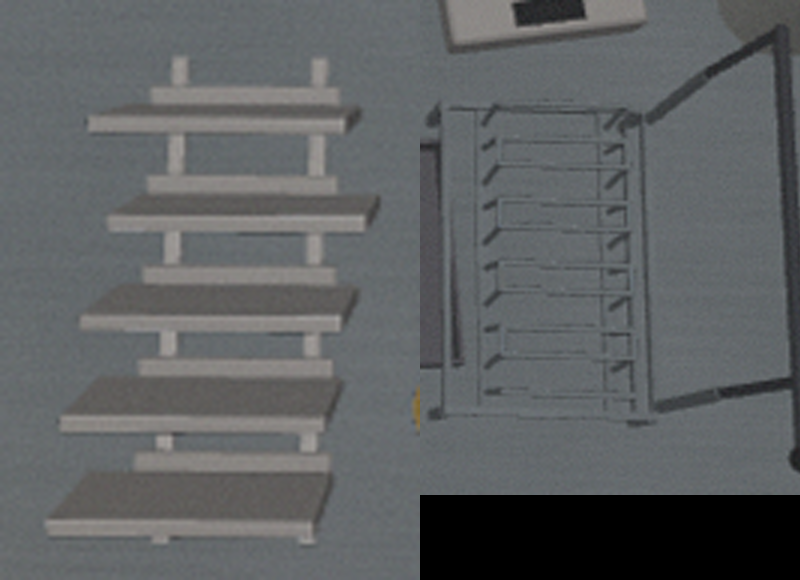

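View pics/cs.png

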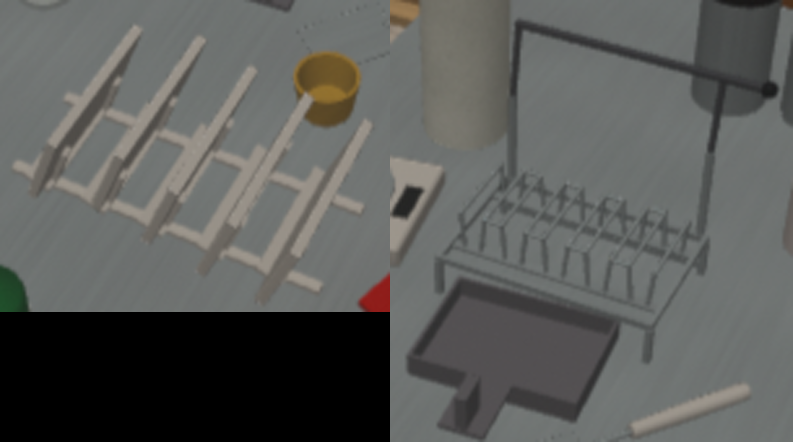

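Crops: all five boards are present. Their bright top edges run from crop (47,528) to (313,528) for board 1, up to (88,124)–(346,126) for board 5, leaning towards world −x. The rack's x axis is roughly world x, and the bar is up on the −y side. Triangulating.

```bash
python3 - <<'E'
from h import *
np.set_printoptions(precision=4,suppress=True)
T=lambda c:(c[0]/4+195-.4,c[1]/4+165-.4)
S=lambda c:(c[0]/2.6+205-.3,c[1]/2.6+245-.3)
T2=lambda c:((c[0]-420)/3+420-.3,c[1]/3+140-.3)
S2=lambda c:((c[0]-390)/2.6+280-.3,c[1]/2.6+80-.3)
print("rack");
for a,b in [((443,107),(440,260)),((443,415),(650,320)),((650,418),(705,238)),((797,458),(769,90)),((783,30),(518,23)),((648,119),(513,172))]: print(*tri(T2(a),S2(b)))
E_=[[(46,528),(313,528)],[(61,424),(325,424)],[(81,323),(342,323)],[(108,223),(366,224)],[(88,124),(347,125)]]
for i,(a,b) in enumerate(E_):
    A,B=[onz("top",T(c),.105) for c in(a,b)]
    sp=proj("side",np.array([A,B])); 
    print(i+1,A,B,np.linalg.norm(A-B),np.degrees(np.arctan2(*(B-A)[:2])),((sp-[204.7,244.7])*2.6).round())
# drainer rails ends z~0.0-.02
for c in [(180,58),(319,58),(160,542),(307,542)]: print(onz("top",T(c),.01))
print(T((0,0)),onz("top",(352,223),.072),tri(T2((0,0)),S2((0,0)))[1])
E
```

```text
rack
[ 0.6477 -0.1775  0.0466] 0.0020692418508984354
[ 0.3936 -0.1678  0.0649] 0.002166173744475951
[ 0.394  -0.3331  0.0547] 0.0014734022157530731
[ 0.353  -0.3487  0.2509] 0.0032341904213179407
[ 0.6408 -0.3596  0.2473] 0.0016301851535052568
[ 0.6352 -0.3393  0.0636] 0.0023716071927048837
1 [0.3365 0.3368 0.105 ] [0.3399 0.1872 0.105 ] 0.1497262484711479 178.70270077735165 [[293. 259.]
 [366. 124.]]
2 [0.395  0.3323 0.105 ] [0.3983 0.1828 0.105 ] 0.14955895740634137 178.72921763629395 [[230. 227.]
 [306.  98.]]
3 [0.453  0.3248 0.105 ] [0.4562 0.1755 0.105 ] 0.14933638664195248 178.7554990259358 [[171. 195.]
 [251.  70.]]
4 [0.5117 0.3129 0.105 ] [0.5143 0.1639 0.105 ] 0.14909490532464773 179.00855113750603 [[117. 159.]
 [200.  40.]]
5 [0.5704 0.3283 0.105 ] [0.5729 0.1771 0.105 ] 0.15122185462040114 179.03675501974396 [[ 48. 148.]
 [136.  28.]]
[0.6409 0.2965 0.01  ]
[0.6428 0.207  0.01  ]
[0.3326 0.2918 0.01  ]
[0.3346 0.2016 0.01  ]
(194.6, 164.6) [0.5188 0.0099 0.072 ] 0.23922413803229914
```

```bash
cat >> h.py <<'E'
np.set_printoptions(precision=4,suppress=True)
def down(yaw,tilt=0.,flip=False):
    """jaws along dir yaw (rad) ; tilt leans tool top towards -jaw dir; quaternion wxyz"""
    c,s=np.cos(yaw),np.sin(yaw); e=np.array([c,s,0]); up=np.array([0,0,1.])
    z=np.sin(tilt)*e-np.cos(tilt)*up; y=np.cos(tilt)*e+np.sin(tilt)*up
    if flip: y=-y
    q=R.from_matrix(np.stack([np.cross(y,z),y,z],1)).as_quat(); return np.array([q[3],*q[:3]])
E
python3 - <<'E'
from h import *
t=cv2.imread("pics/top0.png")
g=t[180:275,335:432]; m=(g.max(2)<95).astype(np.uint8)  # dark tray
b,gg,r=[g[...,i].astype(int) for i in range(3)]
m=((r-b>-8)&(g.max(2)<105)).astype(np.uint8)
m=cv2.morphologyEx(m,cv2.MORPH_OPEN,np.ones((3,3)))
n,l,st,c=cv2.connectedComponentsWithStats(m); k=1+np.argmax(st[1:,4]); ys,xs=np.where(l==k)
print(st[k]+[335,180,0,0,0])
body=(l==k).astype(np.uint8); body=cv2.morphologyEx(body,cv2.MORPH_OPEN,np.ones((31,31)))
rc=cv2.minAreaRect(np.argwhere(body)[:,::-1].astype(np.float32)); p=cv2.boxPoints(rc)+[335,180]
w=np.array([onz("top",q,.028) for q in p]); print(p,w,w.mean(0))
q=proj("top",[[.5188,.0099,.072]])[0]; print(q, t[215:236,342:378].mean(2).astype(int)[::2,::2])
for f in(0,1):
  for yaw in(0,-.038): print(f,ik([.519,.01,.2],down(yaw,0,f)))
for f in(0,1): print(f,[ (None if (j:=ik([x,y,z],down(.02,np.radians(20),f))) is None else j.round(2)) for x,y,z in [(.35,.262,.074),(.35,.262,.25),(.582,.252,.074)]])
print([onz("top",u,.053) for u in [(427.4,175.4),(427.4,278),(496.4,279)]])
E
```

```text
[ 343  185   85   80 4705]
[[335. 180.]
 [335. 180.]
 [335. 180.]
 [335. 180.]] [[0.6379 0.0513 0.028 ]
 [0.6379 0.0513 0.028 ]
 [0.6379 0.0513 0.028 ]
 [0.6379 0.0513 0.028 ]] [0.6379 0.0513 0.028 ]
[352.0038 222.9843] [[102 105 104 105 104 101 104 105 102 102 101 103 104 103  96 102  72  85]
 [100  84  84  82  86  88  86  87  84  84  80  86  84  85  87  86  82  83]
 [101  87  84  83  84  83  86  85  86  84  85  85  85  86  86  83  85  84]
 [ 97  76  86  87  84  84  87  86  87  81  82  87  88  90  81  84  85  83]
 [106  63  88  89  90  89  87  91  89  83  88  86  85  83  84  86  83  83]
 [109  56  82  74  73  71  56  60  50  81  83  85  88  85  85  85  85  83]
 [104  56  50  44  50  47  48  46  59  90  87  83  84  86  89  87  85  86]
 [104  80  80  82  80  85  91  89  83  87  87  85  84  88  87  88  83  84]
 [103  86  87  84  88  84  85  86  83  87  85  88  89  84  85  85  85  84]
 [104  86  87  85  89  83  86  89  87  86  91  84  87  85  88  85  85  84]
 [104  88  84  85  85  85  85  86  88  87  84  85  75  80  83  73  68  83]]
0 [ 0.1848  0.3996 -0.3767  2.0855  0.2255  0.6945 -0.3392]
0 [ 0.1778  0.3986 -0.3676  2.0858  0.22    0.6933 -0.3715]
1 [-0.4454  0.4084  0.446   2.1119 -0.2773  0.6763 -2.9551]
1 [-0.4539  0.4102  0.4576  2.1123 -0.2849  0.6774 -2.9849]
0 [None, array([-0.48,  0.15, -0.51,  2.36,  0.72,  0.56, -1.56]), array([-0.61,  0.63,  0.06,  2.14,  1.15,  0.16, -1.67])]
1 [None, array([-0.01,  0.24, -1.07,  2.35,  0.88,  0.68,  1.41]), array([-0.33,  0.65, -0.33,  2.13,  1.39,  0.38,  1.28])]
[array([ 0.6466, -0.1758,  0.053 ]), array([ 0.3936, -0.171 ,  0.053 ]), array([ 0.3949, -0.3337,  0.053 ])]
```

```bash
python3 - <<'E'
from h import *
print(onz("top",(352.5,222),.072), "edge", onz("top",(373,189),.028),onz("top",(376,263),.028))
c=np.array(onz("top",(352.5,222),.072)); yaw=.0
p=read_tool_pos(); servo_line([p[0]+.1,p[1]+.05,.42],v=.2)
goto([c[0],c[1],.3],down(yaw)); goto([c[0],c[1],.16],down(yaw))
print(read_time(),read_tool_pos())
a=grab_frame("top")[130:310,330:570,::-1]; b=grab_frame("side")[160:280,260:420,::-1]
o=np.vstack([cv2.resize(a,(640,480),interpolation=3)]); cv2.imwrite("pics/t1.png",o); cv2.imwrite("pics/s1.png",cv2.resize(b,(640,480),interpolation=3))
# reach for board1
for yo in (0,.03,.045):
  for al in (0,15,30,-15):
    for f in(0,1):
      B=R.from_euler('z',.02)*R.from_euler('y',-20,degrees=True)
      def q(Rb): 
        M=(Rb*R.from_euler('x',al,degrees=True)).as_matrix()@np.array([[0,1,0],[1,0,0],[0,0,-1.]])
        if f: M=M@np.diag([-1,-1,1])
        x=R.from_matrix(M).as_quat(); return [x[3],*x[:3]]
      pb=np.array([.338,.262,.105])+B.apply([0,yo,-.034]); pr=np.array([.62,-.255+yo,.15-.034])
      print(yo,al,f,ik(pb,q(B)) is not None, ik(pb+[0,0,.12],q(B)) is not None, [ik(pr+[dx,0,dz],q(R.from_euler('z',-.035))) is not None for dx in(0,-.1,-.2) for dz in(0,.15)])
E
```

```text
[0.5212 0.0087 0.072 ] edge [ 0.6164 -0.0446  0.028 ] [ 0.4295 -0.0523  0.028 ]
4.2667 [0.5222 0.0086 0.1605]
0 0 0 False True [True, True, True, True, True, True]
0 0 1 False True [True, True, True, True, True, True]
0 15 0 False False [True, True, True, True, True, True]
0 15 1 False False [True, True, True, True, True, True]
0 30 0 False False [True, True, True, True, True, True]
0 30 1 False False [True, True, True, True, True, True]
0 -15 0 True True [True, True, True, True, True, True]
0 -15 1 True True [True, True, True, True, True, True]
0.03 0 0 True True [True, True, True, True, True, True]
0.03 0 1 True True [True, True, True, True, True, True]
0.03 15 0 False True [True, True, True, True, True, True]
0.03 15 1 False True [True, True, True, True, True, True]
0.03 30 0 False False [True, True, True, True, True, True]
0.03 30 1 False False [True, True, True, True, True, True]
0.03 -15 0 True True [True, True, True, True, True, True]
0.03 -15 1 True True [True, True, True, True, True, True]
0.045 0 0 True True [True, True, True, True, True, True]
0.045 0 1 True True [True, True, True, True, True, True]
0.045 15 0 False True [True, True, True, True, True, True]
0.045 15 1 False True [True, True, True, True, True, True]
0.045 30 0 False False [True, True, True, True, True, True]
0.045 30 1 False False [True, True, True, True, True, True]
0.045 -15 0 True True [True, True, True, True, True, True]
0.045 -15 1 True True [True, True, True, True, True, True]
```

View pics/t1.png

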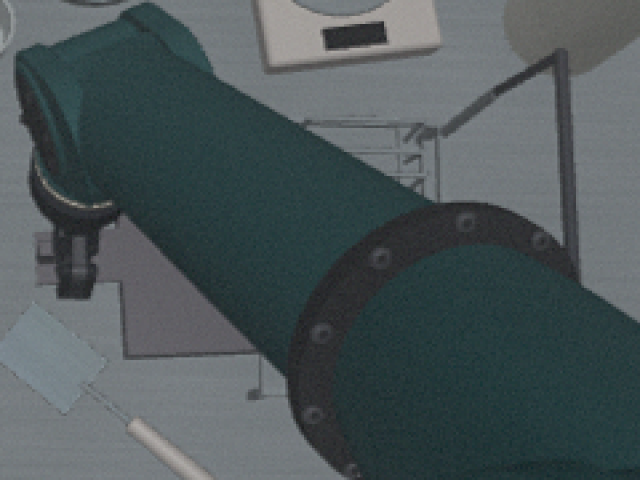

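View pics/s1.png

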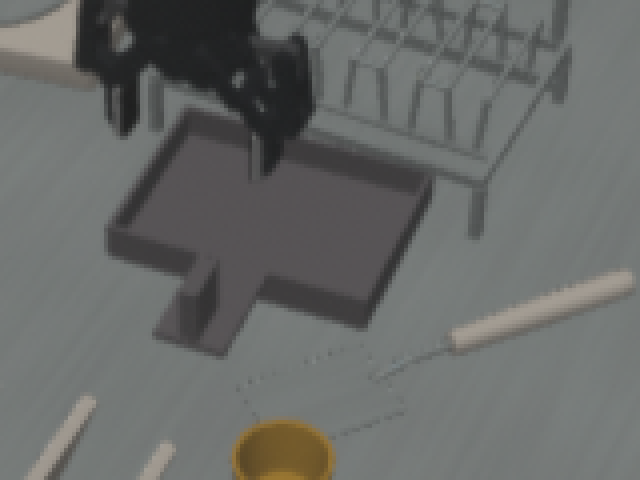

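```bash
python3 - <<'E'
from h import *
print(tri((352.5,222),(260+205/4,160+262/4)))
c=np.array([.5212,.0087])
servo_line([*c,.35],v=.25)
set_joints([-0.4454,0.4084,0.446,2.1119,-0.2773,0.6763,-2.9551])
goto([*c,.14],down(.04,0,1)); set_gripper(.06)
print(servo_line([*c,.038],v=.1,threshold=15),read_tool_pos(),read_ft_force())
set_gripper(0); print("open",read_opening(),read_ft_force())
t=servo_line([.523,-.06,.038],v=.1,rot=down(0,0,1),threshold=30); print(t,read_tool_pos(),read_ft_force())
t=servo_line([.525,-.127,.038],v=.06,rot=down(-.03,0,1),threshold=30); print(t,read_tool_pos(),read_ft_force(),read_opening())
set_gripper(.05); servo_line([.525,-.120,.2],v=.2); 
goto([.45,.2,.35],down(.02,0,1)); print(read_time(),read_joint_pos())
cv2.imwrite("pics/s2.png",grab_frame("side")[:,:,::-1]); t=grab_frame("top")[:,:,::-1]; cv2.imwrite("pics/t2.png",t)
cv2.imwrite("pics/t2c.png",cv2.resize(t[140:310,340:560],None,fx=3.6,fy=3.5,interpolation=cv2.INTER_CUBIC))
E
```

```text
(array([0.5166, 0.0087, 0.082 ]), np.float64(0.005044313522947487))
False [0.5216 0.0087 0.0385] [-0.5511  0.5347  0.3664]
open 0.01338936265240637 [-0.6217 -0.1339  3.9313]
False [ 0.5235 -0.0606  0.0383] [ 0.1796 -0.145   5.008 ]
False [ 0.5255 -0.1247  0.0384] [-0.5881  5.154   9.6024] 0.013195548258524047
17.65 [ 0.3574  0.2969 -1.0659  1.9517  0.2975  1.0625  2.3237]
```

View pics/t2c.png

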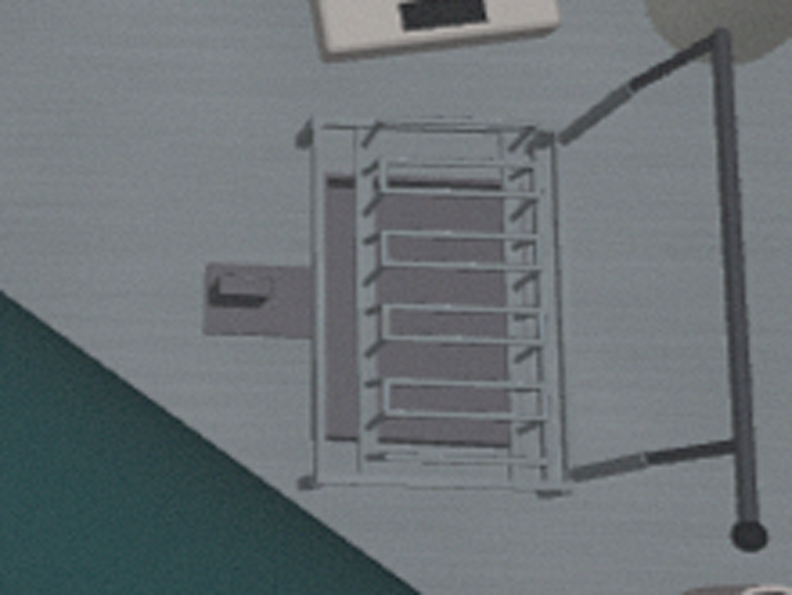

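The tray is home: only its tab plate shows beyond the rack, with the tab top at crop (243,285). The slots lie between the hoop rectangles, slot 3 between rows ≈265 and 306. Next I'll measure the hoop-top lines properly.

```bash
python3 - <<'E'
from h import *
from scipy.signal import find_peaks
from scipy.ndimage import gaussian_filter1d as gf
t=cv2.imread("pics/t2.png").mean(2)
sl=[]
for u0,u1 in((449,461),(471,483)):
    p=t[165:280,u0:u1].mean(1); up=np.interp(np.arange(0,114,.1),np.arange(115),p); h=gf(up,5)-gf(up,40)
    pk,_=find_peaks(h,prominence=1.5); v=165+pk/10; u=(u0+u1-1)/2
    w=np.array([onz("top",(u,a),.097) for a in v]); print(u); print(np.c_[v,w[:,:2],h[pk]])
tab=onz("top",(340+243/3.6-.3,140+285/3.5-.3),.072); print("tab",tab)
# ends of hoops (y) left end col ~ 340+383/3.6, right 340+541/3.6, row slot3
for c in((383,305),(543,311),(383,265),(541,271)): print(onz("top",(340+c[0]/3.6-.3,140+c[1]/3.5-.3),.097))
for c in((750,535),(722,38)): print(onz("top",(340+c[0]/3.6-.3,140+c[1]/3.5-.3),.249))
E
```

```text
454.5
[[171.5      0.6431  -0.2295   3.6919]
 [178.7      0.6253  -0.229    6.472 ]
 [184.9      0.6102  -0.2286   6.6635]
 [188.5      0.6014  -0.2283  14.7411]
 [194.2      0.5875  -0.2279  19.5591]
 [206.1      0.5589  -0.227   18.6427]
 [214.9      0.5378  -0.2264  17.6983]
 [220.5      0.5245  -0.226   -1.9008]
 [227.1      0.5089  -0.2255  18.7351]
 [236.1      0.4877  -0.2249  18.218 ]
 [248.4      0.4591  -0.224   17.8139]
 [257.5      0.4381  -0.2234  18.3832]
 [262.7      0.4261  -0.223   -1.8386]
 [267.9      0.4142  -0.2227  13.6526]
 [276.6      0.3944  -0.2221   6.0861]]
476.5
[[173.5      0.6392  -0.2812   6.483 ]
 [179.       0.6257  -0.2807   4.6736]
 [185.8      0.609   -0.2801   6.8109]
 [188.8      0.6017  -0.2798   8.671 ]
 [194.9      0.5869  -0.2792  12.4556]
 [198.       0.5794  -0.2789   0.8799]
 [206.7      0.5585  -0.2781  13.5692]
 [215.5      0.5375  -0.2773  14.3894]
 [218.9      0.5294  -0.277   -0.5997]
 [227.8      0.5083  -0.2762  14.1886]
 [236.8      0.4872  -0.2754  14.0483]
 [241.1      0.4772  -0.275   -1.2595]
 [249.2      0.4583  -0.2742  17.4167]
 [252.7      0.4502  -0.2739  -3.665 ]
 [258.2      0.4376  -0.2734  19.8542]
 [261.9      0.4291  -0.2731  -2.2584]
 [268.6      0.4137  -0.2725  11.5046]
 [270.9      0.4085  -0.2723   7.2592]
 [273.4      0.4028  -0.2721   3.6763]
 [277.1      0.3944  -0.2718   4.512 ]]
tab [ 0.5261 -0.1212  0.072 ]
[ 0.5091 -0.2061  0.097 ]
[ 0.5072 -0.3084  0.097 ]
[ 0.5362 -0.2069  0.097 ]
[ 0.5343 -0.3083  0.097 ]
[ 0.3544 -0.3542  0.249 ]
[ 0.6391 -0.3576  0.249 ]
```

```bash
cat >> h.py <<'E'
TOP={1:(.3382,.2620),2:(.3967,.2576),3:(.4546,.2502),4:(.5130,.2384),5:(.5717,.2527)}
PD,PR=.02,-.013
RC=np.array([.5230,-.2574])
def quat(Rb,al,f):
    M=(Rb*R.from_euler('x',al,degrees=True)).as_matrix()@np.array([[0,1,0],[1,0,0],[0,0,-1.]])
    if f: M=M@np.diag([-1,-1,1])
    x=R.from_matrix(M).as_quat(); return np.array([x[3],*x[:3]])
def gpose(b,yo=0,lift=0,d=.034,al=0,f=1):
    B=R.from_euler('z',PD)*R.from_euler('y',-20,degrees=True)
    return np.array([*TOP[b],.105])+B.apply([0,yo,lift-d]), quat(B,al,f)
def ppose(s,yo=0,z=0,d=.034,al=0,f=1,yb=.003):
    B=R.from_euler('z',PR)
    p=B.apply([(s-3)*.05,yo+yb,0]); return np.array([RC[0]+p[0],RC[1]+p[1],.15-d+z]), quat(B,al,f)
def pick(b,**k):
    set_gripper(.032); p,q=gpose(b,lift=.09,**k); goto(p+[0,0,.08],q); servo_line(p,v=.2)
    p,q=gpose(b,**k); c=servo_line(p,v=.08,threshold=12); print("down",c,p,read_tool_pos(),read_ft_force())
    if c: return False
    set_gripper(0); print("grip",read_opening())
    p,q=gpose(b,lift=.09,**k)
    p0=read_tool_pos(); servo_line(p0+[0,0,.03],v=.08); servo_line(p0+[0,0,.2],v=.2); print("lifted",read_opening(),read_ft_force(),read_time()); return True
def place(s,**k):
    p,q=ppose(s,z=.18,**k); goto(p+[0,0,0],q)
    p,q=ppose(s,z=.06,**k); servo_line(p,v=.2); print("above",p,read_tool_pos(),read_opening(),read_ft_force())
    p,q=ppose(s,z=-.004,**k); c=servo_line(p,v=.05,threshold=8); print("seat",c,read_tool_pos()[2]-.15+.034,read_ft_force(),read_time())
def release(s,**k):
    set_gripper(.032); p,q=ppose(s,z=.2,**k); servo_line(p,v=.2)
E
python3 - <<'E'
from h import *
set_joints([-0.33,0.35,-0.33,2.13,1.39,0.58,1.28]); print(read_tool_pos())
for b in range(1,6):
  for k in ({},dict(yo=.03,al=-10)):
    print(b,[ik(*gpose(b,lift=l,**k)) for l in(0,.09)])
for s in (1,5): print(s,ik(*ppose(s)),ik(*ppose(s,z=.18)))
if pick(5): place(5)
cv2.imwrite("pics/s3.png",cv2.resize(grab_frame("side")[60:360,200:520,::-1],(640,600),interpolation=3))
E
```

```text
[0.6289 0.2072 0.2818]
1 [None, array([-0.571 ,  0.3418, -0.5467,  2.5008,  1.2714,  0.5016,  0.898 ])]
1 [array([-0.6756,  0.6221, -0.5119,  2.3778,  1.3291,  0.7024,  0.7709]), array([-0.682 ,  0.4208, -0.5624,  2.3672,  1.0074,  0.7398,  1.0466])]
2 [array([-0.495 ,  0.5842, -0.4224,  2.4333,  1.7544,  0.4859,  0.6217]), array([-0.4857,  0.3682, -0.4823,  2.4293,  1.2588,  0.4631,  1.0666])]
2 [array([-0.594 ,  0.6301, -0.4651,  2.3084,  1.3268,  0.6754,  0.9186]), array([-0.6029,  0.4404, -0.5061,  2.3072,  1.028 ,  0.7154,  1.1751])]
3 [array([-0.42  ,  0.5974, -0.379 ,  2.3459,  1.6905,  0.432 ,  0.8122]), array([-0.4063,  0.4001, -0.4374,  2.3508,  1.2151,  0.4354,  1.2422])]
3 [array([-0.5205,  0.644 , -0.4264,  2.2332,  1.3093,  0.6516,  1.065 ]), array([-0.5328,  0.4645, -0.4563,  2.2403,  1.0329,  0.6934,  1.3029])]
4 [array([-0.3502,  0.6173, -0.345 ,  2.2539,  1.5897,  0.3872,  1.0244]), array([-0.3236,  0.4371, -0.4129,  2.266 ,  1.1488,  0.42  ,  1.4263])]
4 [array([-0.4505,  0.6629, -0.3939,  2.1532,  1.2794,  0.6306,  1.2134]), array([-0.466 ,  0.4923, -0.4126,  2.16
[... 204 characters left out ...]
27, -0.3885,  2.0291,  1.2015,  0.651 ,  1.3721]), array([-0.4399,  0.5428, -0.3857,  2.0502,  0.9809,  0.692 ,  1.5573])]
1 [ 1.0918  0.6434 -0.8903  2.1858  0.8193  0.6921  2.7517] [ 1.3588  0.4337 -1.1985  2.0182  0.4799  1.0117  3.0537]
5 [ 0.9289  0.8773 -0.9909  1.7798  0.8744  0.9946  2.7068] [ 0.8124  0.5593 -0.7484  1.6463  0.4167  1.1022  3.0769]
down False [0.5833 0.2529 0.0731] [0.5832 0.2531 0.0733] [-0.0409  0.11    1.1168]
grip 0.00896979794134013
lifted 0.009512733475873452 [-0.6295 -0.1817 -1.9178] 23.4333
above [ 0.623  -0.2557  0.176 ] [ 0.6243 -0.255   0.1772] 0.009187940219792445 [ 0.2139 -0.971  -0.0144]
seat False -0.0035826873427814293 [-0.0768  0.3907 -1.6529] 27.475
```

View pics/s3.png

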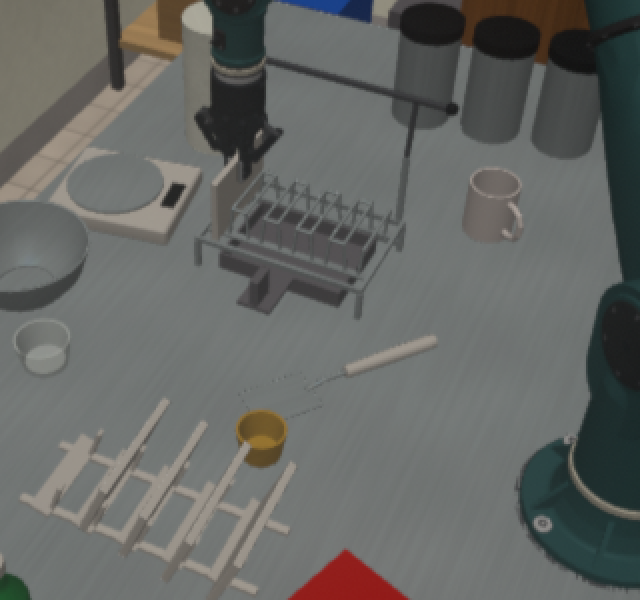

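Board 5 is held upright over slot 5, its lower edge apparently inside the hoops (crop (215–250,150–235)), but no rail contact was felt yet. I'll feel further down.

```bash
python3 - <<'E'
from h import *
p,q=ppose(5,z=-.016); c=servo_line(p,v=.03,threshold=6); print(c,read_tool_pos()-p,read_tool_pos()[2]-.116,read_ft_force(),read_opening())
cv2.imwrite("pics/s4.png",cv2.resize(grab_frame("side")[110:230,280:440,::-1],(720,540),interpolation=3))
E
```

```text
True [ 0.0007 -0.0002  0.011 ] -0.0049503577949805005 [-0.8837 -0.2342  5.4328] 0.009298796027543034
```

View pics/s4.png

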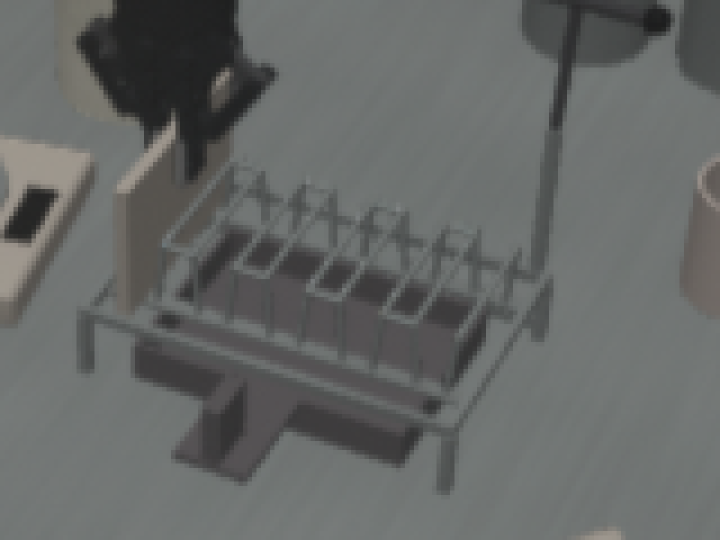

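The board is seated in slot 5: its lower edge is on the rails, beside the first hoop rectangle. Contact came 5 mm below nominal. Release and carry on with board 4.

```bash
sed -i 's/z=-.004,\*\*k); c=servo_line(p,v=.05,threshold=8)/z=-.012,**k); c=servo_line(p,v=.04,threshold=6)/' h.py
cat >> h.py <<'E'
def seat_ok(s,**k):
    z=read_tool_pos()[2]-.116; p,_=ppose(s,**k); d=read_tool_pos()-p; return -.010<z<.003 and abs(d[:2]).max()<.004
def back():
    set_joints([-0.35,0.4,-0.35,2.2,1.2,0.5,1.35])
E
python3 - <<'E'
from h import *
release(5); p,q=ppose(5,z=.2); print(read_tool_pos(),read_joint_pos())
back(); print(read_tool_pos())
if pick(4):
    place(4)
    if seat_ok(4):
        release(4); back(); print(read_time())
        cv2.imwrite("pics/t5.png",cv2.resize(grab_frame("top")[140:310,190:560,::-1],(790,363),interpolation=3))
        cv2.imwrite("pics/s5.png",cv2.resize(grab_frame("side")[110:230,280:440,::-1],(640,480),interpolation=3))
E
```

```text
[ 0.622  -0.2558  0.3145] [ 0.9015  0.5914 -0.9086  1.6212  0.4954  1.1803  3.0083]
[0.5539 0.2223 0.203 ]
down False [0.5246 0.2386 0.0731] [0.5249 0.2388 0.0735] [0.346  0.212  1.2209]
grip 0.009019746517545654
lifted 0.009537224613104528 [ 0.0939 -0.3424 -1.4892] 35.7
above [ 0.573  -0.2551  0.176 ] [ 0.5743 -0.2544  0.177 ] 0.00914666248378228 [-0.0412  0.3618 -1.4906]
seat True -0.004721624545923772 [-0.5651 -0.647   4.857 ] 39.7
43.025
```

```bash
python3 - <<'E'
from h import *
for b in (3,2):
    if not pick(b): break
    place(b)
    if not seat_ok(b): print("bad"); break
    release(b); back()
print(read_time())
a=cv2.resize(grab_frame("top")[140:310,190:560,::-1],(790,363),interpolation=3); b=cv2.resize(grab_frame("side")[120:230,250:450,::-1],(436,236),interpolation=3)
o=np.zeros((600,790,3),np.uint8); o[:363]=a; o[363:599,:436]=b; cv2.imwrite("pics/t6.png",o)
E
```

```text
down False [0.4662 0.2504 0.0731] [0.4664 0.2506 0.0736] [-0.7155 -0.239  -1.356 ]
grip 0.009215947676490283
lifted 0.009382958589090868 [-0.3821  1.3042  0.1052] 47.75
above [ 0.523  -0.2544  0.176 ] [ 0.5243 -0.2538  0.177 ] 0.009418583383383866 [ 0.7155 -0.4108 -0.6928]
seat True -0.00465833088264174 [-0.2009 -1.2898  4.4223] 51.7917
down False [0.4083 0.2578 0.0731] [0.4085 0.258  0.0736] [ 0.8054 -0.3142  0.5609]
grip 0.009023291238877285
lifted 0.009563009094862025 [ 0.1758  0.5604 -1.3643] 59.95
above [ 0.473  -0.2538  0.176 ] [ 0.4743 -0.2532  0.1769] 0.009211447989307868 [ 0.2212 -0.1512 -0.9925]
seat True -0.004748456577508414 [-0.2349 -0.2421  6.2478] 64.025
67.3583
```

View pics/t6.png

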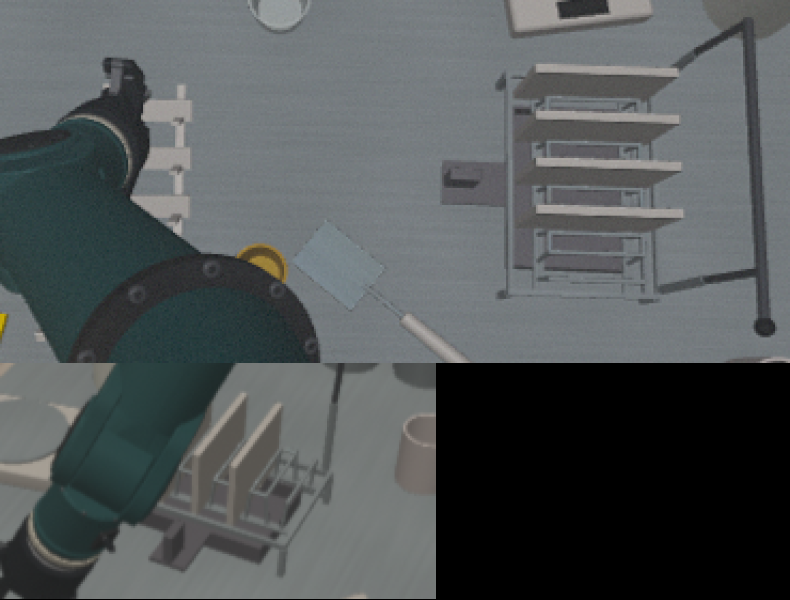

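Four boards stand upright in slots 5 to 2, top edges at rows 68–212, and the tray is still home. Board 1 goes in with the grip offset 30 mm and tilted 10° in the board's plane, for reach.

```bash
python3 - <<'E'
from h import *
k=dict(yo=.03,al=-10)
if pick(1,**k):
    place(1,**k); print(seat_ok(1,**k))
cv2.imwrite("pics/s7.png",cv2.resize(grab_frame("side")[110:230,280:440,::-1],(640,480),interpolation=3))
E
```

```text
down False [0.3492 0.2922 0.0731] [0.3492 0.2924 0.0734] [-0.377   1.0521 -1.1573]
grip 0.008977353850317825
lifted 0.009221197513508342 [ 0.317   0.1567 -1.4089] 72.3167
above [ 0.4234 -0.2231  0.176 ] [ 0.4245 -0.2226  0.1765] 0.00914311655043981 [ 0.2977  0.3025 -1.3646]
seat True -0.004606478420397964 [-0.3374 -0.553   4.3788] 76.4
True
```

```bash
python3 - <<'E'
from h import *
k=dict(yo=.03,al=-10)
release(1,**k); p=read_tool_pos(); servo_line([.5,-.05,.4],v=.3)
set_joints([0.0,0.45,0.05,1.6,-0.03,1.08,-0.03]); print(read_tool_pos(),read_time())
for f in(0,1):
    q=down(np.pi/2+PR,0,f); print(f,[ik(x,q) for x in([.378,-.353,.42],[.378,-.353,.23],[.378,-.2555,.146])])
t=grab_frame("top")[:,:,::-1]
a=cv2.resize(t[140:310,340:570],(690,510),interpolation=3); cv2.imwrite("pics/t8.png",a)
E
```

```text
[ 0.6855 -0.0675  0.334 ] 81.1667
0 [array([ 0.74  ,  0.1445, -0.0878,  1.8311,  0.0137,  1.1666,  2.2055]), array([ 0.8283,  0.3404, -0.2085,  2.0676,  0.1023,  0.7431,  2.1137]), array([ 0.6875,  0.4089, -0.2453,  2.262 ,  0.2065,  0.4905,  1.8368])]
1 [array([ 0.2261,  0.1484,  0.5077,  1.85  , -0.0784,  1.1627, -0.8235]), array([ 0.2973,  0.363 ,  0.4743,  2.0894, -0.2426,  0.741 , -0.6585]), array([ 0.2189,  0.4237,  0.3589,  2.2815, -0.3174,  0.4812, -0.752 ])]
```

View pics/t8.png

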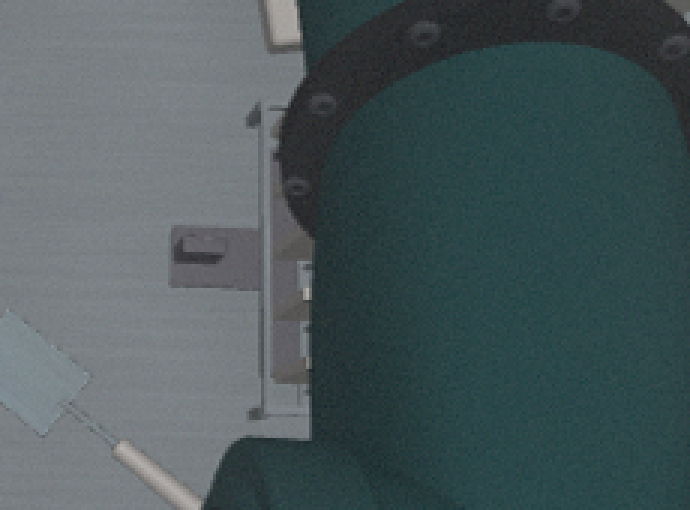

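The arm hides the rack in this view; only the tray tab (195,245) is visible and still home. Swing aside and look again before moving the bar.

```bash
python3 - <<'E'
from h import *
set_joints([-0.9,0.45,0.05,1.6,-0.03,1.08,-0.03])
t=grab_frame("top")[:,:,::-1]; s=grab_frame("side")[:,:,::-1]; cv2.imwrite("pics/T9.png",t);cv2.imwrite("pics/S9.png",s)
o=np.zeros((600,800,3),np.uint8); o[:408,:552]=cv2.resize(t[140:310,340:570],(552,408),interpolation=3); o[350:600,400:800]=cv2.resize(s[85:235,260:500],(400,250),interpolation=3)
cv2.imwrite("pics/t9.png",o); print(read_time())
E
```

```text
83.4667
```

View pics/t9.png

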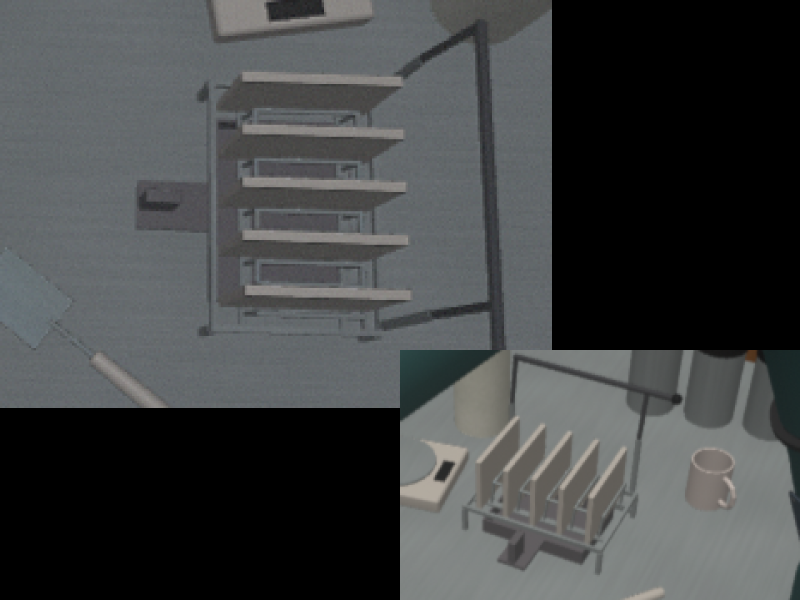

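All five boards stand upright, one to a slot, with the bar up and the tray home. Now the bar.

```bash
python3 - <<'E'
from h import *
for r in (78,131,185,239,293):
    a,b=[onz("top",(340+c/2.4-.3,140+(r+d)/2.4-.3),.15) for c,d in((243,-1),(405,3))]; w=(a+b)/2-[*RC,0]; print(R.from_euler('z',-PR).apply(w)[:2],np.linalg.norm(a-b))
tb=onz("top",(340+163/2.4-.3,140+195/2.4-.3),.072)-[*RC,0]; print("tab",R.from_euler('z',-PR).apply(tb)[:2])
q=down(np.pi/2+PR,0,1)
set_joints([0.2261,0.1484,0.5077,1.85,-0.0784,1.1627,-0.8235]); print(read_tool_pos())
set_gripper(.055)
c=servo_line([.378,-.353,.23],v=.12,threshold=10); print(c,read_tool_pos(),read_ft_force())
if not c:
    set_gripper(0); print(read_opening(),read_ft_force(),read_time())
E
```

```text
[0.1004 0.0003] 0.1504323599802523
[0.0493 0.0015] 0.14907909644975992
[-0.0018  0.0028] 0.14772517741402177
[-0.052  0.004] 0.14639569136048577
[-0.1013  0.0053] 0.1450899811805974
tab [0.0018 0.1352]
[ 0.3789 -0.3523  0.4198]
False [ 0.3784 -0.3534  0.2306] [-0.3087 -0.6351 -0.8376]
0.008192575878674585 [-0.8161 -0.0243  3.3283] 89.05
```

```bash
python3 - <<'E'
from h import *
p0=read_tool_pos(); hy=-.3405; th0=np.arccos((p0[1]-hy)/.085); print(th0)
off=p0[2]-(.165+.085*np.sin(th0)); print("off",off)
for i,th in enumerate(np.linspace(th0,0.0,13)[1:]):
    c=servo_line([p0[0]+.013*(np.cos(th)-np.cos(th0))*.085,hy+.085*np.cos(th),.165+off+.085*np.sin(th)],v=.08,threshold=30)
    print(round(th,2),c,read_tool_pos(),read_ft_force(),round(read_opening(),4))
    if c: break
E
```

```text
1.7202370534703537
off -0.018729454702081316
1.58 False [ 0.3783 -0.3412  0.2317] [-0.8755 -1.2467  4.2477] 0.0078
1.43 False [ 0.3784 -0.3295  0.2313] [-2.4508 -0.6212  8.0715] 0.0079
1.29 False [ 0.3787 -0.3174  0.2282] [-1.8805 -2.5349  4.1876] 0.0079
1.15 False [ 0.3787 -0.3044  0.2233] [ 1.3547 -0.1039  0.1837] 0.008
1.0 False [ 0.3789 -0.2945  0.2173] [ 1.3938 -3.1372 -6.2539] 0.0079
0.86 False [ 0.379  -0.2855  0.21  ] [ 0.9818 -4.7848 -7.5567] 0.0078
0.72 False [ 0.3791 -0.2775  0.2016] [ 1.5268 -6.4252 -7.923 ] 0.0075
0.57 False [ 0.3792 -0.2706  0.192 ] [ 1.292  -6.6778 -6.8355] 0.0081
0.43 False [ 0.3793 -0.2648  0.1814] [-0.7562 -7.7863 -4.3228] 0.0078
0.29 False [ 0.3793 -0.2603  0.17  ] [ 0.053  -5.5717 -3.4431] 0.0079
0.14 False [ 0.3793 -0.2574  0.1579] [-0.536  -5.2466 -1.9839] 0.0077
0.0 False [ 0.3794 -0.256   0.1458] [-0.9478 -4.8853 -3.1319] 0.0081
```

```bash
python3 - <<'E'
from h import *
set_gripper(.04); print(read_tool_pos(),read_ft_force()); p=read_tool_pos(); servo_line([p[0],p[1],.40],v=.15)
set_joints([-0.9,0.45,0.05,1.6,-0.03,1.08,-0.03])
t=grab_frame("top")[:,:,::-1]; s=grab_frame("side")[:,:,::-1]; cv2.imwrite("pics/T10.png",t);cv2.imwrite("pics/S10.png",s)
o=np.zeros((600,800,3),np.uint8); o[:300,:400]=cv2.resize(t[140:290,360:560],(400,300),interpolation=3); o[:600,400:]=0
o=np.hstack([cv2.resize(t[150:310,380:510],(390,480),interpolation=3),cv2.resize(s[110:240,300:440-30],(406,480),interpolation=3)])
cv2.imwrite("pics/t10.png",o); print(read_time(),o.shape)
g=lambda im,u0,u1,v0,v1:None
# expected bar tip ball at angle 0: rack (-.169,0,.165)
b=np.array([*RC,0])+R.from_euler('z',PR).apply([-.169,0,.165]); print(proj("top",b),proj("side",b))
E
```

```text
[ 0.3793 -0.2547  0.1462] [-0.3085  0.2122 -0.5035]
97.6833 (480, 796, 3)
[480.4119 293.5418] [408.9857 159.4466]
```

View pics/t10.png

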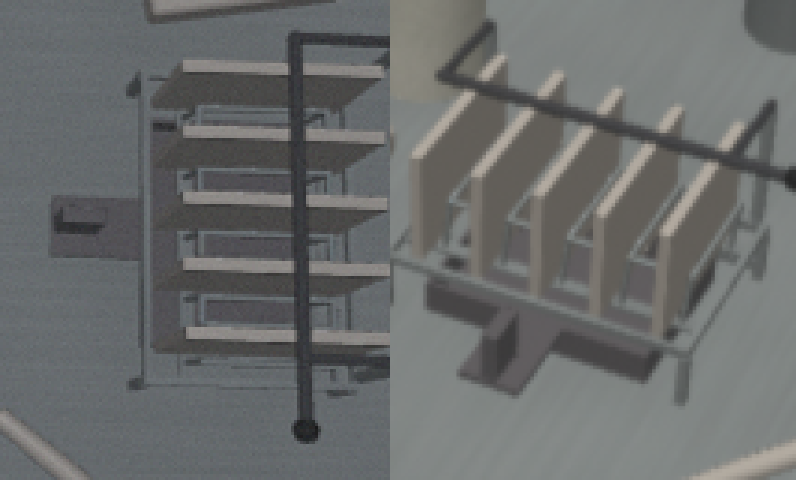

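The bar lies across all five boards, ball at full-frame top (481.7,293), and the tray is still home. Next I'll triangulate the ball from its dark blob for the bar angle.

```bash
python3 - <<'E'
from h import *
def ball(f,u,v,r=9):
    g=cv2.imread(f).mean(2)[v-r:v+r+1,u-r:u+r+1]; m=(g<48).astype(np.uint8); m=cv2.morphologyEx(m,cv2.MORPH_OPEN,cv2.getStructuringElement(2,(5,5)))
    y,x=np.where(m); print(len(x)); return u-r+x.mean(),v-r+y.mean()
a=ball("pics/T10.png",482,293);b=ball("pics/S10.png",410,159); P,e=tri(a,b); print(a,b,P,e,np.arctan2(P[2]-.165,P[1]+.3425+.0))
a=ball("pics/T9.png",548,293);b=ball("pics/S9.png",426,114); P,e=tri(a,b); print(a,b,P,e)
E
```

```text
0
0
 ** On entry to DLASCL parameter number  4 had an illegal value
 ** On entry to DLASCL parameter number  4 had an illegal value
 ** On entry to DLASCL parameter number  4 had an illegal value
 ** On entry to DLASCL parameter number  4 had an illegal value
 ** On entry to DLASCL parameter number  5 had an illegal value
 ** On entry to DLASCL parameter number  4 had an illegal value<stdin>:4: RuntimeWarning: Mean of empty slice.
  ret = ret.dtype.type(ret / rcount)
Traceback (most recent call last):
  File "h.py", line 17, in tri
    s=np.linalg.lstsq(np.stack([d1,-d2],1),o2-o1,rcond=None)[0]
      ~~~~~~~~~~~~~~~^^^^^^^^^^^^^^^^^^^^^^^^^^^^^^^^^^^^^^^
numpy.linalg.LinAlgError: SVD did not converge in Linear Least Squares
```

```bash
python3 - <<'E'
from h import *
def ball(f,u,v,r=8):
    g=cv2.GaussianBlur(cv2.imread(f).mean(2),(0,0),1)[v-r:v+r+1,u-r:u+r+1]; w=np.clip(np.percentile(g,12)-g+4,0,None)*(g<np.percentile(g,12)); y,x=np.mgrid[-r:r+1,-r:r+1]
    return u+(w*x).sum()/w.sum(),v+(w*y).sum()/w.sum()
for k,ab in((10,((482,293),(410,159))),(9,((548,293),(426,114)))):
    a=ball(f"pics/T{k}.png",*ab[0]);b=ball(f"pics/S{k}.png",*ab[1]); P,e=tri(a,b); print(a,b,P,e)
E
```

```text
(np.float64(481.6149443650374), np.float64(292.745670965392)) (np.float64(408.7892699052382), np.float64(157.89095395053053)) [ 0.3555 -0.2564  0.1688] 5.8406576666167606e-05
(np.float64(547.6109298952513), np.float64(292.51761468799526)) (np.float64(424.5100822903064), np.float64(114.03791079406788)) [ 0.3548 -0.3536  0.2484] 0.0007092235767821402
```

The ball is at z ≈ 0.169 against 0.165 for fully down, so about 0.05 rad. That is inside the 0.12 limit, but I'll press it gently with closed fingers, which also measures it by touch.

```bash
python3 - <<'E'
from h import *
q=down(np.pi/2+PR,0,1)
set_joints([0.2261,0.1484,0.5077,1.85,-0.0784,1.1627,-0.8235]); set_gripper(0)
y=-.2564
servo_line([.378,y,.40],v=.2); servo_line([.378,y,.19],v=.15)
print(servo_line([.378,y,.168],v=.02,threshold=2.0),read_tool_pos(),read_ft_force())
print(servo_line([.378,y,.169],v=.02,threshold=12),read_tool_pos(),read_ft_force())
servo_line([.378,y,.40],v=.15)
set_joints([-0.9,0.45,0.05,1.6,-0.03,1.08,-0.03]); pause(.5)
t=grab_frame("top")[:,:,::-1]; s=grab_frame("side")[:,:,::-1]; cv2.imwrite("pics/T11.png",t);cv2.imwrite("pics/S11.png",s)
def ball(f,u,v,r=8):
    g=cv2.GaussianBlur(cv2.imread(f).mean(2),(0,0),1)[v-r:v+r+1,u-r:u+r+1]; w=np.clip(np.percentile(g,12)-g+4,0,None)*(g<np.percentile(g,12)); y,x=np.mgrid[-r:r+1,-r:r+1]
    return u+(w*x).sum()/w.sum(),v+(w*y).sum()/w.sum()
print(tri(ball("pics/T11.png",482,293),ball("pics/S11.png",410,159)),read_time())
cv2.imwrite("pics/t11.png",np.hstack([cv2.resize(t[140:310,370:520],(390,442),interpolation=3),cv2.resize(s[110:240,300:420],(406,442),interpolation=3)]))
E
```

```text
True [ 0.3779 -0.2561  0.1699] [-0.4392 -0.0294  4.764 ]
False [ 0.378  -0.2562  0.1697] [-2.6234  1.508  10.0647]
(array([ 0.3556, -0.2559,  0.1647]), np.float64(0.0001382206169648463)) 109.5
```

View pics/t11.png

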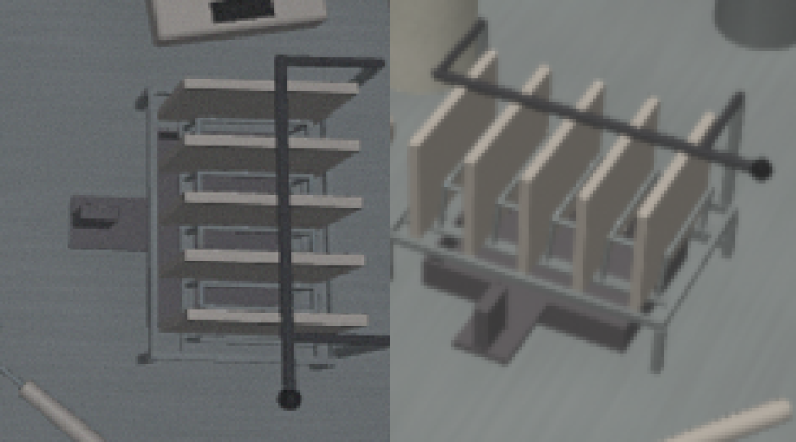

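The bar is fully down: it was felt at finger height 0.170 and the ball is at z 0.165. The boards are upright, and the tray tab at crop (99,213) hasn't moved. Handing in.

```bash
python3 -c "
from station import *
print(read_ft_force(),read_time()); finish_job()"
```

```text
[-0.06451078 -0.49720642 -0.65352961] 109.5
the job is handed in; nothing more can be done
```

The job is done and handed in at 109.5 s of the 208 s allowed. The hand-in gives no verdict, so what follows is from my own measurements.

- **Tray:** I slid it home by its tab without lifting it. Its middle measured about 5 mm to the +y side of the rack's middle (limits −25 to +20 mm). It was square in the pictures and had not moved in the last one.
- **Boards:** All five were present and stand upright, one to a slot. Four seatings registered contact on the rails. On board 5 the first seating move ended without contact, so I lowered it further until it touched. Their middles measured 0 to 5 mm from centre lengthwise (limit 25 mm).
- **Bar:** I swung it down last. It first measured about 0.05 rad short of fully down, so I pressed it gently. It then measured level, with the ball at 165 mm.
- **Other things on the counter:** I did not touch them on purpose. Those in view in the last pictures looked unmoved, but I did not measure their positions.

**Disagreements:**
- **Board height in the drainer:** the boards met the rails about 5 mm lower than expected. I had probably estimated their tops too high in the drainer; this did no harm.
- **Rack angle:** my estimates ranged from −0.01 to −0.04 rad. I used −0.013, and all five boards fitted.

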